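# Pin the till drawer for the drive

### The arm

A 6-joint arm with a two-finger parallel gripper is mounted at the origin on the work surface. World frame = base frame: x ahead of the robot, y to its left, z up, the work surface at z = 0. Lengths are in m, angles in rad, forces in N, time in s.
With the tool pointing down it reaches from about 0.25 to 0.775 m from the base axis. Payload 4 kg.
Tool frame: the origin (TCP) lies midway between the tips of the shut fingers; the grasp point (between the pads) lies 19 mm behind it (robot.hold_point_z is the z of the grasp point in the tool frame, in m); z points along the fingers, y is the direction in which the jaws open and shut (so a half turn about z gives the same grasp; the last joint's range is limited). The gripper opens to 85 mm and grips with 20 to 120 N. Pads are 22 mm wide; open, the fingers measure 114 mm over their backs; the gripper's body (76 mm by 85 mm) begins 54 mm behind the grasp point. The pads swing forward as they close: fully open they stand 13 mm farther back than shut.
Start: joints at [-1.367, 0.087, 1.371, -0, 1.684, -0.103], TCP at [0.166, -0.524, 0.231] pointing down, gripper open.
Joint ranges: [-3.1, 3.1], [-0.76, 2.03], [0.27, 2.55], [-1.08, 4.22], [0.17, 2.65], [-2.57, 2.57]. Speed limits (rad/s): [2.79, 2.79, 3.14, 3.14, 3.14, 3.14].

### API

Orientations are given as a unit quaternion [x, y, z, w].
In Python, from bench import robot gives the robot as it stands.
- The arm moves only by the tool step_arm, never from a script. Its argument "series" is text: rows parted by semicolons, each of 7 numbers parted by spaces: the shift along the tool's x, y, z in m, then the turn, a rotation vector about the tool's x, y, z in degrees, then the finger opening in m, from 0 to 0.0854. A call has 1 to 8 rows; each row shifts and turns the commanded pose from where the row before left it, along the tool's axes as they then stand; what a row does not reach is not made up. A row lasts 1/8 s, in which the tool goes at most 62.5 mm and 10.7 degrees, less where a joint would pass 70% of its speed; a pose out of reach is approached as far as the arm can. A call is refused whole if a number of a shift passes 0.0625 or a number of a turn 10.7, either way. A call with a gripper value outside its range is refused whole. The fingers move at their own pace and stop on an object; "grip_force" is the grip in N (left out, the last holds). Time passes only in rows, so rows that do not move let the fingers close. It gives the time, the measured TCP pose, the force and the opening at its end, in the units of the state.
- robot.sense(): the state, without advancing time (a new reading comes with each control period).
- robot.grab_frame(name): name is "scene" or "side" or "wrist"; returns the picture (400x640x3 uint8, red, green, blue); there is no depth.
- robot.calibration(name): a dict with "fx", "fy", "cx", "cy" (pixels), "position" and "attitude" of the camera in the world. Camera axes: x right, y down, z forward; pixel columns grow to the right and rows downward; lengths in m; the calibration is good to about 2 mm. The wrist camera is an equidistant fisheye: a pixel r from the principal point sees the ray r / f radians off the axis. A picture is of the moment at which its call begins: read the wrist's pose just before it. calibration takes no time and is no camera call; for the wrist camera it gives the pose at the moment of the call.
- robot.hand_in(): hands the job in, once; it reports no verdict.
The state is a dict: "time": time; "joint_pos": joint angles; "joint_velocities": joint speeds; "effort": joint torques, N m; "eef_pos": TCP position; "tool_rot": TCP orientation; "contact_force": force on the tool from outside, world axes, zero at the start; "moment": the same for the moment, N m; "opening": opening from 0.0 (shut) to 1.0 (fully open).
Only numpy, scipy, OpenCV 4.12 (cv2) and the standard library are available. Lean on these libraries where they do the work, as an engineer would, in place of code of your own. Each camera call takes 0.05 s, during which the arm holds its last target.

### The job

Push the cash drawer fully shut, then lock it for the drive with the orange-handled pin: put the shaft into the slot above the drawer, feel along the hidden plate inside with light pressure until the nose finds the hole, and push the pin fully home so that its handle stands against the front of the stand. Let go and leave it there; be gentle with the plate and stand (never lean on them with the pin harder than about 3 kg), and do not disturb the tin, jar and mug.

Things in the scene. Friction and masses are not known exactly. Their poses are not given: they have to be found in the camera images.
- till: Plywood till stand fixed to the counter, 240 deep x 260 wide x 88 high (mm); printer (top 150 up) and card reader on its deck from 110 behind the front. Origin: middle of the front face at counter level; x runs level into the stand, away from the robot, y to its left, z up. Front, from below: drawer front (z 4 to 39), sill (40 to 46), open slot (46 to 64), deck edge (64 to 88).
- slot (a point): Middle of the letterbox slot's mouth, in the plane of the stand's front face, 55 mm above the counter; same axes as the stand. The slot is 18 high x 94 wide mm (y -47 to 47) and 65 deep, closed at the back by the hidden plate.
- plate (a point): Middle of the slot's back, 65 mm behind its mouth: face of the unseen upright steel plate, same axes. It has one square hole, 15 x 15 mm, 45 deep, at the slot's mid height; its place across differs each time and is not measured: centre anywhere from y -28 to 28 mm. This point does not follow the hole. The plate is sprung: it yields about 1 mm inwards per 2 N, up to 6 mm, then is solid.
- drawer (a joint): How far the wooden cash drawer is pulled out, m: 0 = fully shut, up to 0.12; it starts 20 to 50 mm out. It slides along the stand's x with about 2.5 N of friction and stays where left.
- drawer_front (a point): Middle of the drawer's front panel face (panel 228 wide, 35 high, its middle 21.5 mm above the counter); moves with the drawer; same axes as the stand. A round wooden knob, 16 mm in diameter, stands 18 mm out from the panel at its middle, 19 mm above the counter.
- pin_handle (a point): Centre of the locking pin's orange handle, a block 64 long (x) x 24 wide (y) x 40 high (z) mm. Loose, 0.14 to 0.28 kg, it starts on the counter on its 64 x 24 underside, this point 20 up. x points along the shaft to the nose. The steel shaft, 10 mm thick, leaves the middle of the handle's front (32 ahead of this point) and is 100 long. Fully home, the handle's front meets the stand's front.
- pin_tip (a point): The end of the pin's half-ball nose, 132 mm ahead of the handle's centre on its x axis; same axes as the handle. Fully home it is 100 mm behind the stand's front.
- tin: Food tin, 68 diameter x 85 mm high, bystander; origin at the centre of its underside.
- jar: Glass jar with lid, 64 diameter x 100 mm high, bystander; origin at the centre of its underside.
- mug: Blue mug, 76 diameter x 85 mm high, handle to its +y, bystander; origin at the centre of its underside.
There are look-alikes about, which are no part of the job. Of the things that look like the part that bears pin_handle, the largest one is meant.

How it is judged:
On the way, in this order (a step that is already met when the one before it is completed fails the run):
1. the drawer is pushed shut (within 6 mm) while the pin is still out of the slot (value of joint drawer below 0.006 m and x of pin_tip in the frame of till below 0.06 m), for 0.2 s.
2. the pin's nose has found the hole: at least 82 mm behind the front, in the slot (x of pin_tip in the frame of till above 0.082 m and y of pin_tip in the frame of till between -0.05 and 0.05 m and z of pin_tip in the frame of till between 0.04 and 0.07 m), for 0.1 s.
At the end, for the whole second after the job is handed in: The pin stands in the hole, its nose at least 92 mm behind the stand's front (handle within 8 mm of the front), level within the slot and along the stand's x within 0.2 rad, at rest and released; the drawer is shut within 6 mm (x of pin_tip in the frame of till above 0.092 m and y of pin_tip in the frame of till between -0.05 and 0.05 m and z of pin_tip in the frame of till between 0.04 and 0.07 m and value of joint drawer below 0.006 m and linear speed of pin below 0.02 m/s and angle between the x axis of pin_tip and the x axis of till, either way round below 0.2 rad); the robot touches nothing.
It fails at once if the pin presses on the stand, its drawer or its hidden plate with more than 30 N (contact force between pin and till above 30 N).
It fails at once if the tin is shifted by more than 30 mm (distance of tin from where it was at the start of the episode above 0.03 m).
It fails at once if the jar is shifted by more than 30 mm (distance of jar from where it was at the start of the episode above 0.03 m).
It fails at once if the mug is shifted by more than 30 mm (distance of mug from where it was at the start of the episode above 0.03 m).
It also fails if it takes over 72 s, if anything falls off the work surface, if the arm or the gripper's body presses on something with over 40 N, if the wrist force passes 120 N, or if a joint passes its speed limit or range.

## Working session

There is one attempt and no reset: what is moved stays moved. The work goes in short steps, Python scripts to look and compute and a tool call to move; the robot and the scene stay as the last step left them, time stands still between calls to the robot, and variables do not carry over. Pictures are saved under pics/ and viewed, and the job is handed in when it is done.

Besides the shell and the picture viewer there is one more tool, called after ">>>" as name(argument=value, ...) on one line, values as JSON. step_arm: Moves the arm, as the interface text tells. Its arguments: {"type":"object","properties":{"series":{"type":"string"},"grip_force":{"type":"number"}},"required":["series"]}

```bash
ls; mkdir -p pics
python3 - <<'E'
from bench import robot
import cv2
print(robot.sense(), robot.hold_point_z)
for n in("scene","side","wrist"):
    print(n,robot.calibration(n))
    f=robot.grab_frame(n); cv2.imwrite(f"pics/a_{n}.png",f[:,:,::-1])
E
```

```text
pics
{'time': 0.0, 'joint_pos': array([-1.36709073e+00,  8.79591245e-02,  1.37227109e+00,  2.31216944e-05,
        1.68357686e+00, -1.03122271e-01]), 'joint_velocities': array([ 0.00077561, -0.0001442 ,  0.00186886,  0.00087464, -0.00090135,
        0.00347784]), 'effort': array([-2.05197707e-04, -3.51864052e+01, -3.13274574e+01, -7.74012142e-05,
        1.07197111e-02, -5.72923575e-07]), 'eef_pos': array([ 0.16601059, -0.52382995,  0.23012832]), 'tool_rot': array([ 9.88254342e-01,  1.52814033e-01, -4.41856439e-05, -1.10638748e-03]), 'contact_force': array([ 1.60085761,  1.04168534, -1.07668057]), 'moment': array([ 0.00201865, -0.01408455, -0.00299394]), 'opening': 0.999796015011302} -0.0187
scene {'fx': 448.1659170500613, 'fy': 448.1659170500613, 'cx': 320.1865730392864, 'cy': 189.28471744680843, 'position': array([ 0.91271237, -0.52203574,  1.10576834]), 'attitude': array([ 0.92138937,  0.26316237, -0.08310626, -0.2736431 ])}
side {'fx': 428.8598464065094, 'fy': 428.8598464065094, 'cx': 320.17240490095486, 'cy': 203.5231086169675, 'position': array([0.47087426, 0.96836692, 0.99519016]), 'attitude': array([-0.05399851,  0.91996405, -0.38777092,  0.01959631])}
wrist {'fx': 309.70691628693146, 'fy': 309.70691628693146, 'cx': 321.5046671516592, 'cy': 206.36886063156786, 'position': array([ 0.23073796, -0.50480367,  0.37223738]), 'attitude': array([ 0.79932005, -0.58534502, -0.08143873,  0.10874927])}
```

View pics/a_scene.png

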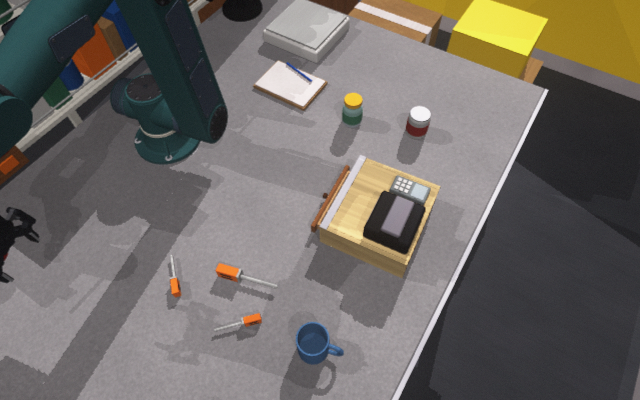

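View pics/a_side.png

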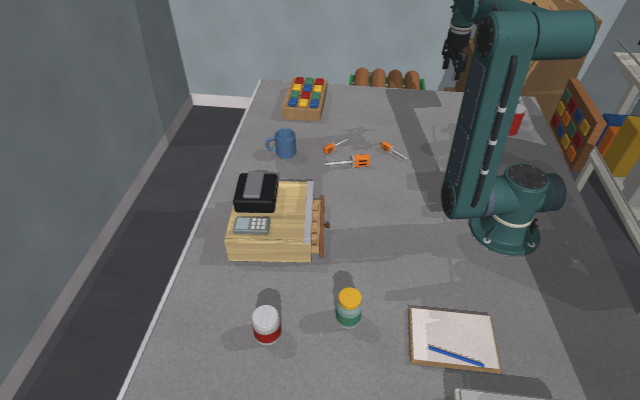

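View pics/a_wrist.png

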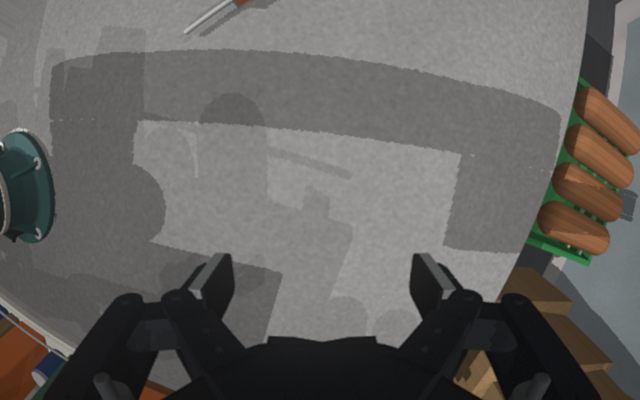

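```bash
cat > h.py <<'E'
import numpy as np,cv2
from scipy.spatial.transform import Rotation as R
from bench import robot
def ray(c,u,v,fish=False):
    x=(u-c['cx'])/c['fx'];y=(v-c['cy'])/c['fy']
    if fish:
        r=np.hypot(x,y); d=np.array([x/r*np.sin(r),y/r*np.sin(r),np.cos(r)]) if r>0 else np.array([0,0,1.])
    else: d=np.array([x,y,1.])
    d/=np.linalg.norm(d)
    return np.array(c['position']),R.from_quat(c['attitude']).apply(d)
def plane(o,d,z): return o+d*(z-o[2])/d[2]
def tri(rs):
    A=sum(np.eye(3)-np.outer(d,d) for o,d in rs);b=sum((np.eye(3)-np.outer(d,d))@o for o,d in rs)
    p=np.linalg.solve(A,b); return p,[np.linalg.norm(np.cross(p-o,d)) for o,d in rs]
def proj(c,p,fish=False):
    q=R.from_quat(c['attitude']).inv().apply(np.array(p)-c['position'])
    if fish:
        th=np.arctan2(np.hypot(q[0],q[1]),q[2]);s=th/np.hypot(q[0],q[1])
        return c['cx']+c['fx']*q[0]*s,c['cy']+c['fy']*q[1]*s
    return c['cx']+c['fx']*q[0]/q[2],c['cy']+c['fy']*q[1]/q[2]
def crop(src,dst,x0,y0,w,h,k):
    im=cv2.imread(src)[y0:y0+h,x0:x0+w]; cv2.imwrite(dst,cv2.resize(im,None,fx=k,fy=k,interpolation=cv2.INTER_CUBIC))
E
python3 - <<'E'
from h import *
crop('pics/a_scene.png','pics/b1.png',200,240,130,100,6)
crop('pics/a_scene.png','pics/b2.png',300,145,150,130,5)
crop('pics/a_side.png','pics/b3.png',300,130,110,60,7)
crop('pics/a_side.png','pics/b4.png',220,160,130,110,6)
E
```

```text
(no output)
```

View pics/b1.png

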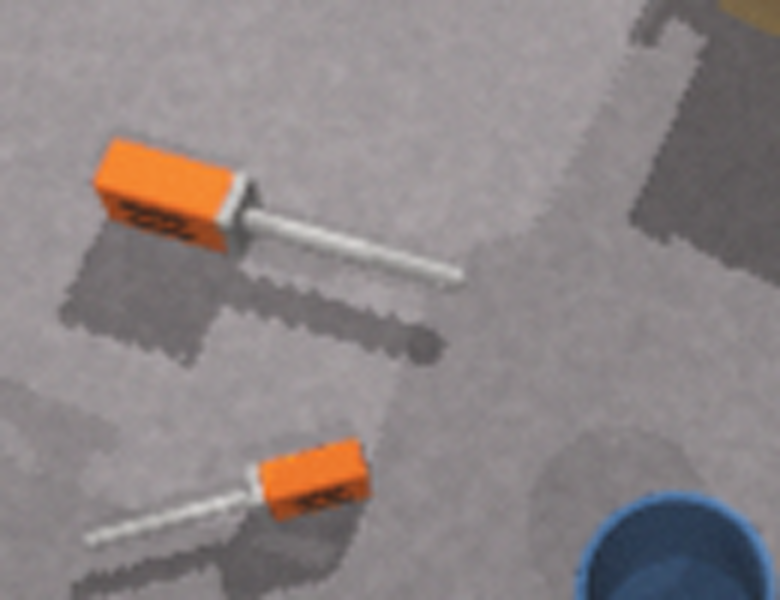

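View pics/b2.png

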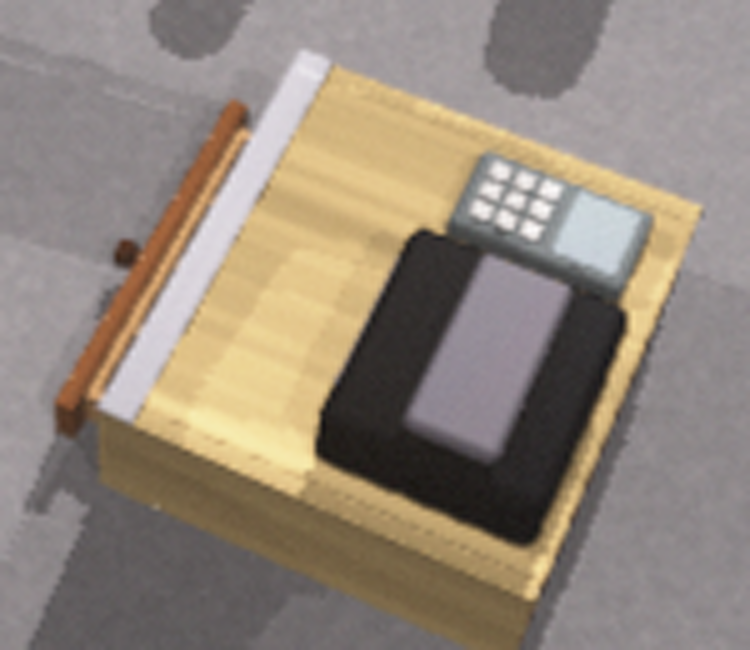

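View pics/b3.png

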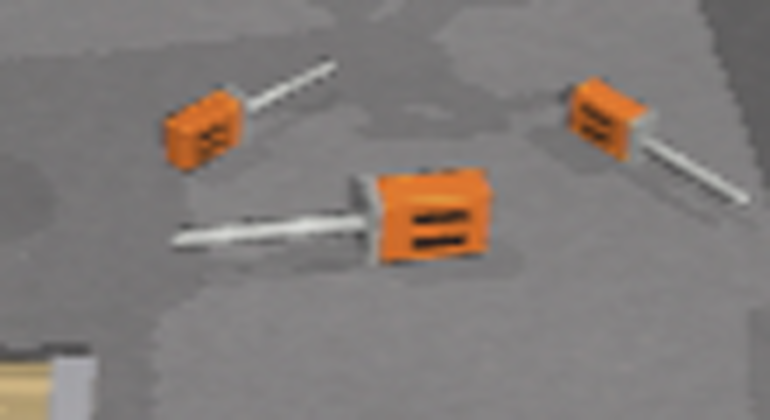

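View pics/b4.png

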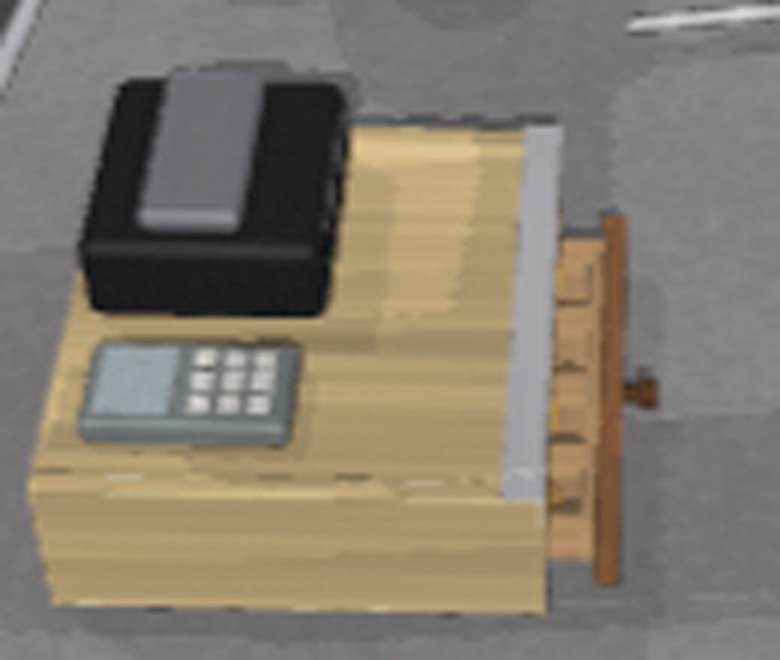

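Run:
```python
from h import *
np.set_printoptions(precision=4,suppress=True)
s=robot.calibration('scene');d=robot.calibration('side')
P={}
def S(x,y,k,ox,oy):return (x/k+ox,y/k+oy)
b1=lambda x,y:ray(s,*S(x,y,6,200,240)); b2=lambda x,y:ray(s,*S(x,y,5,300,145))
b3=lambda x,y:ray(d,*S(x,y,7,300,130)); b4=lambda x,y:ray(d,*S(x,y,6,220,160))
for n,a,b in [('till FL top',b2(304,50),b4(545,497)),('till FR top',b2(97,410),b4(562,124)),
 ('BL',b2(702,207),b4(30,485)),
 ('knob end',b2(120,252),b4(657,390)),('drawer L top',b2(240,100),b4(608,575)),('drawer R top',b2(62,408),b4(613,215)),
 ('tip',b1(463,276),b3(173,240)),('handle front axis',b1(246,216),b3(368,220)),('hand back top L(y+)',b1(113,139),b3(492,185)),('h top back right',b1(97,182),b3(485,172)),('h front top L',b1(238,172),b3(380,180))]:
    print(n,*tri([a,b]))
for z,pts in [(.088,[(304,50),(97,410),(702,207),(532,600)])]:
    for p in pts: print(p,plane(*b2(*p),z))
for p in [(463,276),(246,216)]: print('shaft',plane(*b1(*p),.02))
for p in [(113,139),(97,182),(238,172),(220,220)]: print('htop',plane(*b1(*p),.04))
```

```text
till FL top [0.5834 0.2004 0.0844] [np.float64(0.0032027618892663118), np.float64(0.0032027618892663937)]
till FR top [ 0.6075 -0.06    0.0845] [np.float64(0.0023943779092183703), np.float64(0.0023943779092185907)]
BL [0.8215 0.2203 0.0835] [np.float64(0.002443424610273078), np.float64(0.002443424610273276)]
knob end [0.5432 0.0649 0.0169] [np.float64(0.003119591445871146), np.float64(0.0031195914458710164)]
drawer L top [0.5519 0.192  0.0221] [np.float64(0.0005721149939660521), np.float64(0.0005721149939661899)]
drawer R top [ 0.5769 -0.046   0.0344] [np.float64(0.0013138307324873858), np.float64(0.0013138307324875558)]
tip [ 0.5879 -0.2301  0.0172] [np.float64(0.0010435883542889875), np.float64(0.0010435883542891115)]
handle front axis [ 0.4909 -0.2575  0.0172] [np.float64(0.0029287128741182526), np.float64(0.0029287128741181693)]
hand back top L(y+) [ 0.4292 -0.2652  0.0397] [np.float64(0.0032025133204061406), np.float64(0.003202513320406094)]
h top back right [ 0.4331 -0.2829  0.0339] [np.float64(0.0034568821581426215), np.float64(0.003456882158142801)]
h front top L [ 0.487  -0.2512  0.0482] [np.float64(0.003752757298836463), np.float64(0.0037527572988364545)]
(304, 50) [0.5877 0.1985 0.088 ]
(97, 410) [ 0.6109 -0.0611  0.088 ]
(702, 207) [0.8242 0.218  0.088 ]
(532, 600) [ 0.8473 -0.0384  0.088 ]
shaft [ 0.5898 -0.2306  0.02  ]
shaft [ 0.495  -0.2577  0.02  ]
htop [ 0.4328 -0.2647  0.04  ]
htop [ 0.4395 -0.2837  0.04  ]
htop [ 0.4877 -0.2485  0.04  ]
htop [ 0.4945 -0.2697  0.04  ]
```

```bash
cat >> h.py <<'E'
def go(target,s=None):
    s=s or robot.sense(); q=R.from_quat(s['tool_rot']); d=q.inv().apply(np.array(target)-s['eef_pos'])
    X=q.as_matrix(); 
    print('t',round(s['time'],2),'pos',s['eef_pos'].round(4),'yaw',round(np.degrees(np.arctan2(X[1,0],X[0,0])),2),'z',X[:,2].round(4),'F',s['contact_force'].round(2),'open',round(s['opening'],3))
    print('tool delta',d.round(4)); return d
E
python3 -c "
from h import *
go([.32,-.26,.23]);go([.47,.03,.15])"
```

```text
t 0.15 pos [ 0.166  -0.524   0.2304] yaw 17.58 z [-3.0e-04  1.7e-03 -1.0e+00] F [ 0.72 -0.64 -0.07] open 0.998
tool delta [ 0.2265 -0.2051  0.0008]
t 0.15 pos [ 0.166  -0.524   0.2304] yaw 17.58 z [-3.0e-04  1.7e-03 -1.0e+00] F [ 0.72 -0.64 -0.07] open 0.998
tool delta [ 0.4571 -0.4361  0.0812]
```

>>> step_arm(series="0.044 -0.04 0 0 0 0 0; 0.044 -0.04 0 0 0 0 0; 0.044 -0.04 0 0 0 0 0; 0.044 -0.04 0 0 0 0 0; 0.044 -0.04 0 0 0 0 0; 0 0 0 0 0 0 0")

```text
time: 0.9
eef_pos: [0.3169, -0.264, 0.2314]
tool_rot: [0.988, 0.156, 0.0, -0.0]
contact_force: [-0.3, -0.5, -0.3]
opening: -0.002
```

Run:
```python
from h import *
go([.47,.03,.15])
import pickle
c=robot.calibration('wrist');f=robot.grab_frame('wrist');pickle.dump(c,open('w1.pkl','wb'))
cv2.imwrite('pics/w1.png',f[:,:,::-1])
for p in [(.463,-.267,.04),(.589,-.2305,.02),(.5855,.1995,.088),(.609,-.0605,.088)]: print(proj(c,p,True))
```

```text
t 0.9 pos [ 0.3169 -0.264   0.2314] yaw 17.99 z [ 9.e-04  4.e-04 -1.e+00] F [-0.33 -0.47 -0.31] open -0.002
tool delta [ 0.2363 -0.2324  0.0816]
(np.float64(365.73978993901164), np.float64(58.44191689381708))
(np.float64(364.6652974663405), np.float64(-37.10795717385892))
(np.float64(64.50669478420116), np.float64(-76.93304870062346))
(np.float64(225.64538166249395), np.float64(-105.91583075309578))
```

View pics/w1.png

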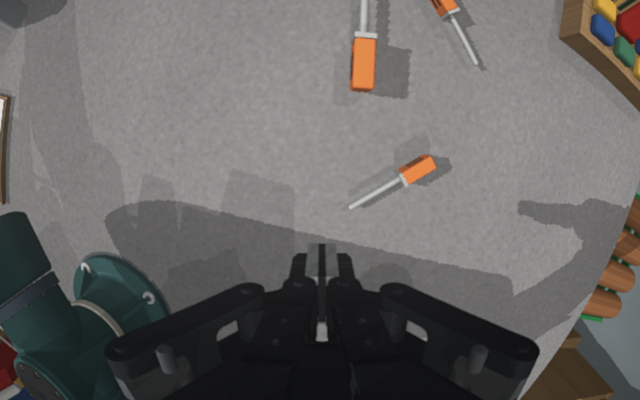

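>>> step_arm(series="0.035 -0.04 0.005 0 0 0 0; 0.035 -0.04 0.005 0 0 0 0; 0.035 -0.04 0.005 0 0 0 0; 0.035 -0.04 0.005 0 0 0 0; 0.035 -0.04 0.005 0 0 0 0; 0.035 -0.04 0.005 0 0 0 0; 0 0 0 0 0 0 0")

```text
time: 1.82
eef_pos: [0.4437, 0.0262, 0.2002]
tool_rot: [0.988, 0.155, -0.001, -0.0]
contact_force: [-0.8, -0.7, 0.2]
opening: 0.001
```

Run:
```python
from h import *
go([.55,.03,.022])
import pickle
c=robot.calibration('wrist');f=robot.grab_frame('wrist');pickle.dump(c,open('w2.pkl','wb'))
cv2.imwrite('pics/w2.png',f[:,:,::-1])
for p in [(.5855,.1995,.088),(.609,-.0605,.088)]: print(proj(c,p,True))
```

```text
t 1.82 pos [0.4437 0.0262 0.2002] yaw 17.78 z [-2.1e-03  2.0e-04 -1.0e+00] F [-0.77 -0.71  0.16] open 0.001
tool delta [0.1027 0.029  0.178 ]
(np.float64(183.2673108815239), np.float64(-1.865442646074257))
(np.float64(472.8183105860338), np.float64(58.03616973823031))
```

View pics/w2.png

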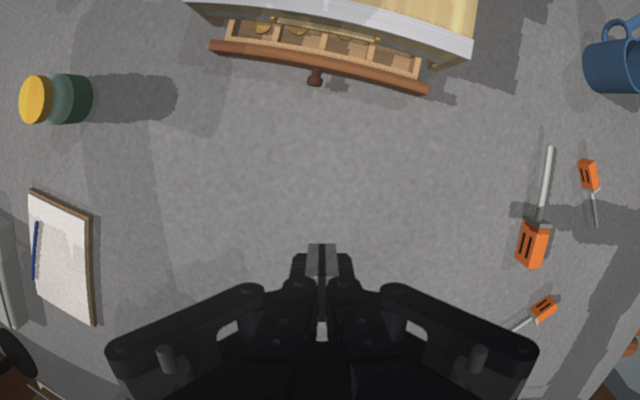

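Run:
```python
from h import *
crop('pics/w2.png','pics/w2b.png',170,0,320,110,2.5)
crop('pics/w2.png','pics/w2c.png',500,140,110,150,4)
```

```text
(no output)
```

View pics/w2b.png

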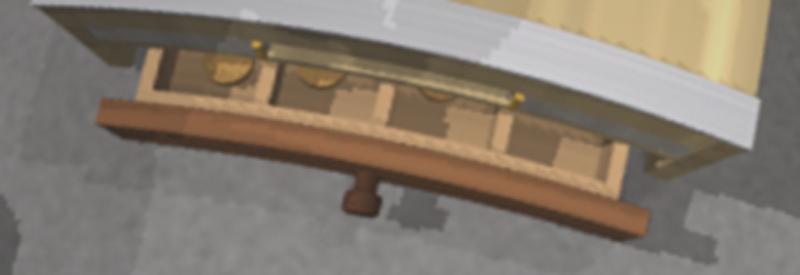

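View pics/w2c.png

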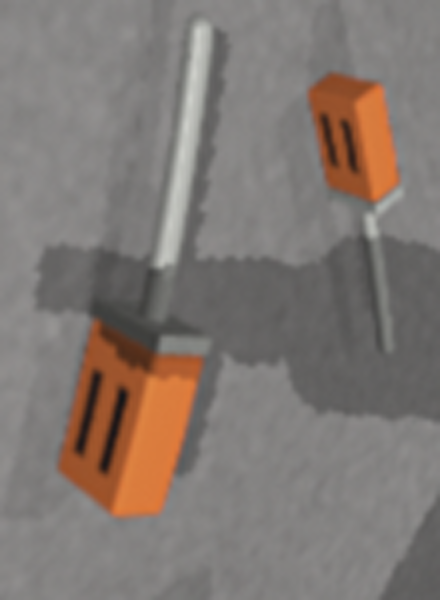

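Run:
```python
from h import *
import pickle
np.set_printoptions(precision=4,suppress=True)
s=robot.calibration('scene');d=robot.calibration('side');c=pickle.load(open('w2.pkl','rb'))
for p in [(97,410),(140,418),(304,50),(330,68)]: print('scene',plane(*ray(s,p[0]/5+300,p[1]/5+145),.088))
for p in [(545,497),(503,497),(562,124),(528,124)]: print('side',plane(*ray(d,p[0]/6+220,p[1]/6+160),.088))
for p in [(750,150),(757,98),(33,3)]: 
  r=ray(c,p[0]/2.5+170,p[1]/2.5,True);print('wrist',plane(*r,.088),plane(*r,.064))
# knob end, panel
for p,z in [((361,205),.019),((98,125),.039),((98,100),.039),((648,212),.039),((640,237),.004)]: print('w',p,plane(*ray(c,p[0]/2.5+170,p[1]/2.5,True),z))
print('cam',c['position'])
for p in [(110,517),(165,512),(58,468),(210,335)]: print('pin top',plane(*ray(c,p[0]/4+500,p[1]/4+140,True),.04))
print('tip',plane(*ray(c,201/4+500,20/4+140,True),.02))
```

```text
scene [ 0.6109 -0.0611  0.088 ]
scene [ 0.6322 -0.0534  0.088 ]
scene [0.5877 0.1985 0.088 ]
scene [0.6065 0.195  0.088 ]
side [0.5799 0.2023 0.088 ]
side [0.5991 0.2047 0.088 ]
side [ 0.6048 -0.0571  0.088 ]
side [ 0.6228 -0.0549  0.088 ]
wrist [ 0.606  -0.0584  0.088 ] [ 0.6152 -0.0682  0.064 ]
wrist [ 0.6262 -0.0557  0.088 ] [ 0.6373 -0.0653  0.064 ]
wrist [0.5825 0.1983 0.088 ] [0.5895 0.2128 0.064 ]
w (361, 205) [0.5455 0.0658 0.019 ]
w (98, 125) [0.5484 0.1778 0.039 ]
w (98, 100) [0.5587 0.1815 0.039 ]
w (648, 212) [ 0.5801 -0.0437  0.039 ]
w (640, 237) [ 0.576  -0.0541  0.004 ]
cam [0.5086 0.0458 0.342 ]
pin top [ 0.4283 -0.2613  0.04  ]
pin top [ 0.4355 -0.2857  0.04  ]
pin top [ 0.4384 -0.2288  0.04  ]
pin top [ 0.4956 -0.2682  0.04  ]
tip [ 0.5871 -0.2322  0.02  ]
```

>>> step_arm(series="0.022 0.006 0.0445 0 0 -3.1 0; 0.022 0.006 0.0445 0 0 -3.1 0; 0.022 0.006 0.0445 0 0 -3.1 0; 0.022 0.006 0.0445 0 0 -3.1 0; 0 0 0 0 0 0 0; 0 0 0 0 0 0 0")

```text
time: 2.62
eef_pos: [0.5339, 0.0342, 0.0245]
tool_rot: [0.966, 0.257, 0.0, 0.0]
contact_force: [0.7, 1.2, 1.3]
opening: -0.005
```

Run:
```python
from h import *
go([.5345+.035*.9958,.0296+.035*.092,.022])
```

```text
t 2.62 pos [0.5339 0.0342 0.0245] yaw 29.81 z [ 1.1e-03 -7.0e-04 -1.0e+00] F [0.73 1.17 1.3 ] open -0.005
tool delta [0.0301 0.0188 0.0026]
```

>>> step_arm(series="0 0 0.001 0 0 8.2 0; 0 0 0 0 0 8.2 0; 0 0 0 0 0 8.2 0; 0.008 0 0 0 0 0 0; 0.008 0 0 0 0 0 0; 0.006 0 0 0 0 0 0; 0.006 0 0 0 0 0 0; 0.006 0 0 0 0 0 0")

```text
time: 3.62
eef_pos: [0.5673, 0.0392, 0.022]
tool_rot: [0.999, 0.047, -0.001, 0.0]
contact_force: [-2.8, -0.7, 1.1]
opening: 0.002
```

Run:
```python
from h import *
go([.5345+.053*.9958,.0296+.053*.092,.022])
```

```text
t 3.62 pos [0.5673 0.0392 0.022 ] yaw 5.4 z [-1.2e-03 -3.0e-04 -1.0e+00] F [-2.76 -0.7   1.15] open 0.002
tool delta [ 0.0194  0.0066 -0.    ]
```

>>> step_arm(series="0.005 0 0 0 0 0 0; 0.004 0 0 0 0 0 0; 0.003 0 0 0 0 0 0; 0.002 0 0 0 0 0 0; 0.001 0 0 0 0 0 0")

```text
time: 4.25
eef_pos: [0.5808, 0.0406, 0.0218]
tool_rot: [0.999, 0.047, -0.002, 0.0]
contact_force: [-8.7, -1.4, 3.0]
opening: 0.001
```

>>> step_arm(series="0.002 0 0 0 0 0 0; 0.001 0 0 0 0 0 0")

```text
time: 4.5
eef_pos: [0.5802, 0.0408, 0.0205]
tool_rot: [0.999, 0.047, -0.006, -0.0]
contact_force: [-15.4, -1.4, 2.6]
opening: -0.003
```

Run:
```python
from h import *
f=robot.grab_frame('side');cv2.imwrite('pics/s2.png',f[:,:,::-1])
crop('pics/s2.png','pics/s2b.png',220,140,130,110,6)
```

```text
(no output)
```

View pics/s2b.png

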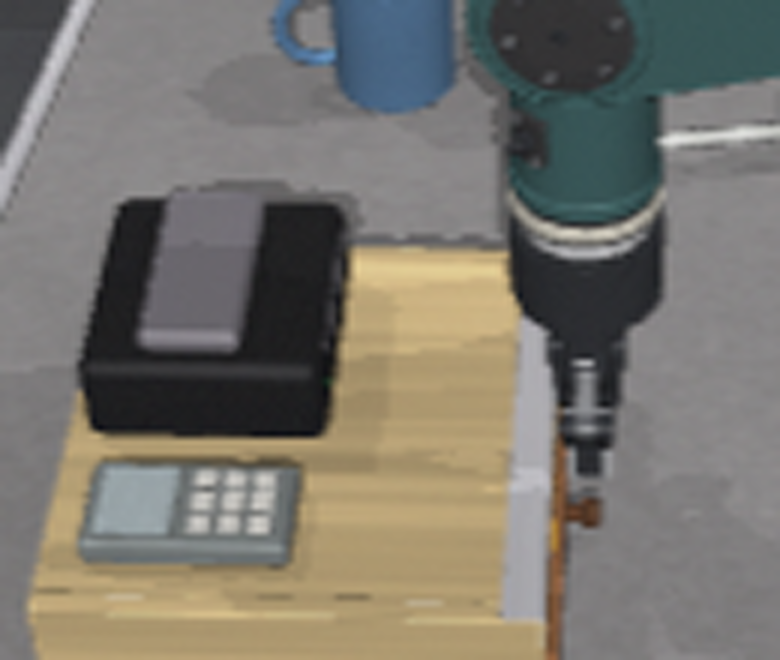

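>>> step_arm(series="-0.015 0 0 0 0 0 0; -0.015 0 0 0 0 0 0; 0 -0.014 0.001 0 0 0 0; 0 -0.014 0.001 0 0 0 0; 0.006 0 0 0 0 0 0; 0.005 0 0 0 0 0 0; 0 0 0 0 0 0 0")

```text
time: 5.42
eef_pos: [0.5644, 0.0669, 0.0201]
tool_rot: [0.999, 0.047, 0.0, 0.0]
contact_force: [-1.2, 0.4, -0.1]
opening: -0.003
```

Run:
```python
from h import *
go([.595-.029*.9958,.0704-.029*.092,.02])
d=robot.calibration('side')
for x in(0,-.006,-.01):
  for y in(-.1,.1):
    print(x,y,(np.array(proj(d,(.595+x*.9958-y*.092,.0704+x*.092+y*.9958,.039)))-[220,140])*6)
print((np.array(proj(d,(.595-.1*.092,.0704+.1*.9958,.088)))-[220,140])*6)
f=robot.grab_frame('side');cv2.imwrite('pics/s3.png',f[:,:,::-1])
crop('pics/s3.png','pics/s3b.png',270,160,80,100,6)
```

```text
t 5.42 pos [0.5644 0.0669 0.0201] yaw 5.38 z [ 2.e-04 -3.e-04 -1.e+00] F [-1.24  0.41 -0.12] open -0.003
tool delta [ 0.0018 -0.0006  0.0001]
0 -0.1 [557.01510814 346.4362606 ]
0 0.1 [542.57903527 631.12951782]
-0.006 -0.1 [568.13476596 346.65699488]
-0.006 0.1 [554.9762925  631.39232051]
-0.01 -0.1 [575.54852083 346.80416395]
-0.01 0.1 [563.24193823 631.56753942]
[541.5327314  563.66649535]
```

View pics/s3b.png

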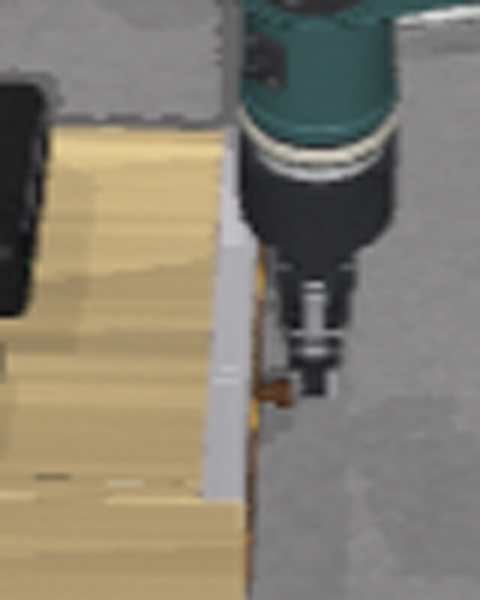

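>>> step_arm(series="0.002 0 0 0 0 0 0; 0.002 0 0 0 0 0 0; 0.001 0 0 0 0 0 0")

```text
time: 5.85
eef_pos: [0.5666, 0.0669, 0.0201]
tool_rot: [0.999, 0.047, -0.003, 0.0]
contact_force: [-9.6, -1.3, 5.9]
opening: 0.003
```

>>> step_arm(series="0.002 0 0 0 0 0 0; 0.002 0 0 0 0 0 0; 0 0 0 0 0 0 0")

```text
time: 6.22
eef_pos: [0.5667, 0.0669, 0.02]
tool_rot: [0.999, 0.047, -0.007, 0.001]
contact_force: [-17.5, -2.6, 12.2]
opening: -0.003
```

>>> step_arm(series="-0.03 0 0 0 0 0 0; -0.02 0 -0.05 0 0 0 0; -0.01 0.01 -0.06 0 0 0 0.06; -0.01 0.055 -0.02 0 0 -5.4 0.06; 0 0.06 0 0 0 -5.4 0.06; 0 0 0 0 0 0 0.06")

```text
time: 6.98
eef_pos: [0.5215, -0.0664, 0.1513]
tool_rot: [0.99, 0.138, 0.002, 0.001]
contact_force: [0.2, 0.6, 0.0]
opening: 0.701
```

Run:
```python
from h import *
import pickle
go([.459,-.267,.15])
c=robot.calibration('wrist');f=robot.grab_frame('wrist');pickle.dump(c,open('w3.pkl','wb'))
cv2.imwrite('pics/w3.png',f[:,:,::-1])
f=robot.grab_frame('side');cv2.imwrite('pics/s4.png',f[:,:,::-1])
crop('pics/s4.png','pics/s4b.png',220,160,130,110,6)
```

```text
t 6.97 pos [ 0.5215 -0.0664  0.1513] yaw 15.83 z [ 0.0035 -0.0021 -1.    ] F [0.23 0.57 0.01] open 0.701
tool delta [-0.1149  0.1759  0.0015]
```

View pics/w3.png

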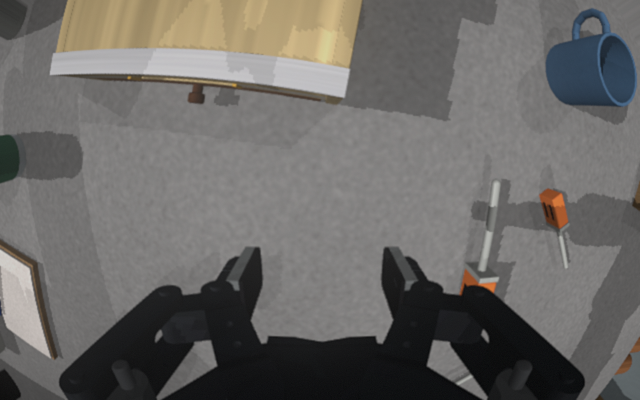

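View pics/s4b.png

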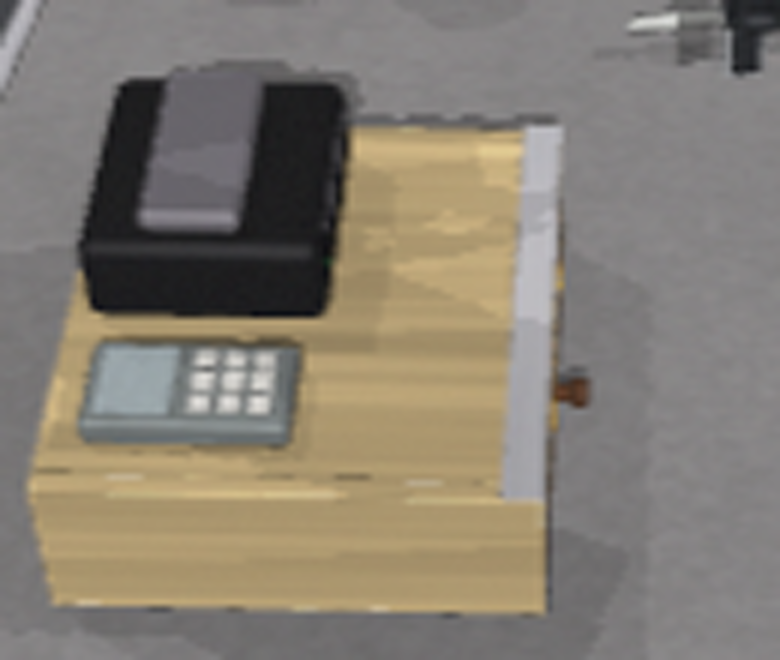

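Run:
```python
from h import *
import pickle
np.set_printoptions(precision=4,suppress=True)
crop('pics/w3.png','pics/w3b.png',40,40,320,80,2.5)
c=pickle.load(open('w3.pkl','rb'))
for p in [(347,99),(50,75)]: print(plane(*ray(c,*p,True),.088))
print('knob',plane(*ray(c,195,102,True),.015))
print('tip',plane(*ray(c,496,181,True),.02))
```

```text
[ 0.6063 -0.0609  0.088 ]
[0.5822 0.1982 0.088 ]
knob [0.5775 0.0709 0.015 ]
tip [ 0.5868 -0.2316  0.02  ]
```

View pics/w3b.png

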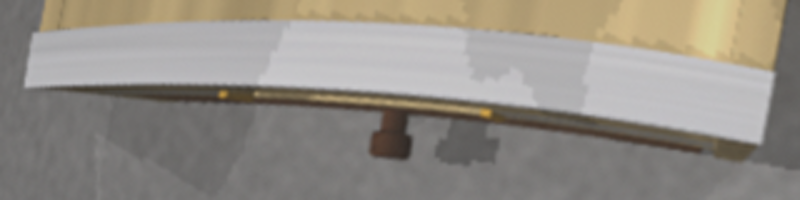

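>>> step_arm(series="-0.038 0.044 0 0 0 0 0.06; -0.038 0.044 0 0 0 0 0.06; -0.038 0.044 0 0 0 0 0.06; 0 0.044 0.02 0 0 0 0.06; 0 0 0 0 0 0 0.06")

```text
time: 7.7
eef_pos: [0.4594, -0.2636, 0.1279]
tool_rot: [0.99, 0.14, -0.001, -0.001]
contact_force: [1.3, 0.7, 0.4]
opening: 0.707
```

Run:
```python
from h import *
go([.459,-.267,.007])
f=robot.grab_frame('wrist')
cv2.imwrite('pics/w4.png',f[:,:,::-1])
```

```text
t 7.7 pos [ 0.4594 -0.2636  0.1279] yaw 16.06 z [-0.0029  0.0022 -1.    ] F [1.28 0.72 0.4 ] open 0.707
tool delta [-0.0011  0.0035  0.1209]
```

View pics/w4.png

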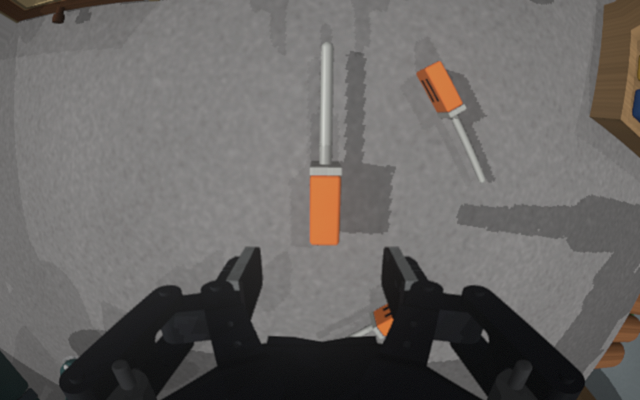

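Run:
```python
from h import *
np.set_printoptions(precision=4,suppress=True)
c=robot.calibration('wrist'); s=robot.sense(); q=R.from_quat(s['tool_rot'])
for p,z in [((312,245),.04),((340,244),.04),((310,165),.04),((342,165),.04),((326,43),.02),((325,163),.02),((385,320),.025),((318,335),.02),((376,322),.025)]:
    w=plane(*ray(c,*p,True),z); print(p,w,q.inv().apply(w-s['eef_pos']))
```

```text
(312, 245) [ 0.4294 -0.2638  0.04  ] [-0.0294 -0.0068  0.0889]
(340, 244) [ 0.4365 -0.2852  0.04  ] [-0.0285  0.0157  0.0888]
(310, 165) [ 0.4912 -0.2449  0.04  ] [ 0.0352 -0.0078  0.0888]
(342, 165) [ 0.4979 -0.268   0.04  ] [0.0353 0.0162 0.0887]
(326, 43) [ 0.5883 -0.2295  0.02  ] [0.1328 0.0045 0.1086]
(325, 163) [ 0.4933 -0.2562  0.02  ] [0.0341 0.0037 0.1088]
(385, 320) [ 0.3645 -0.3555  0.025 ] [-0.1173  0.0632  0.1038]
(318, 335) [ 0.3254 -0.298   0.02  ] [-0.1388 -0.0028  0.109 ]
(376, 322) [ 0.3601 -0.3475  0.025 ] [-0.1193  0.0543  0.1038]
```

>>> step_arm(series="0 0.0042 0.04 0 0 0.4 0.06; 0 0 0.04 0 0 0 0.06; 0 0 0.028 0 0 0 0.06; 0 0 0.013 0 0 0 0.06; 0 0 0 0 0 0 0.06")

```text
time: 8.38
eef_pos: [0.4612, -0.2659, 0.0091]
tool_rot: [0.99, 0.138, -0.0, -0.0]
contact_force: [-0.1, -0.8, 0.7]
opening: 0.702
```

>>> step_arm(series="0 0 0 0 0 0 0.015; 0 0 0 0 0 0 0.015; 0 0 0 0 0 0 0.015; 0 0 0 0 0 0 0.015; 0 0 0 0 0 0 0.015", grip_force=70)

```text
time: 9.0
eef_pos: [0.4622, -0.268, 0.0112]
tool_rot: [0.991, 0.137, 0.001, 0.001]
contact_force: [0.5, 0.6, 6.2]
opening: 0.272
```

Run:
```python
from h import *
go([.459,-.267,.007])
f=robot.grab_frame('wrist')
cv2.imwrite('pics/w5.png',f[:,:,::-1])
```

```text
t 9.0 pos [ 0.4622 -0.268   0.0112] yaw 15.76 z [ 0.003  -0.0017 -1.    ] F [0.48 0.61 6.23] open 0.272
tool delta [-0.0028 -0.0018  0.0042]
```

View pics/w5.png

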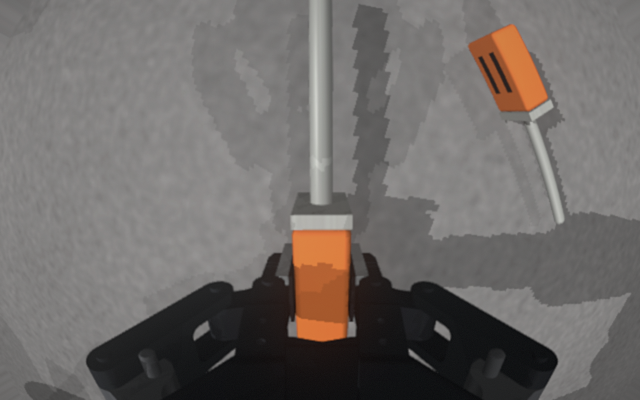

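>>> step_arm(series="0 0 -0.03 0 0 0 0.015; 0 0 -0.03 0 0 5.2 0.015; 0 0 -0.02 0 0 5.2 0.015; 0 0 0 0 0 0 0.015; 0 0 0 0 0 0 0.015")

```text
time: 9.68
eef_pos: [0.4602, -0.2667, 0.0879]
tool_rot: [0.999, 0.047, -0.001, -0.001]
contact_force: [0.7, 0.4, -2.4]
opening: 0.27
```

Run:
```python
from h import *
import pickle
go([.459,-.267,.007])
c=robot.calibration('wrist');pickle.dump((c,robot.sense()),open('w6.pkl','wb'))
f=robot.grab_frame('wrist')
cv2.imwrite('pics/w6.png',f[:,:,::-1])
f=robot.grab_frame('side')
cv2.imwrite('pics/s6.png',f[:,:,::-1])
crop('pics/s6.png','pics/s6b.png',300,100,110,80,7)
f=robot.grab_frame('scene')
cv2.imwrite('pics/c6.png',f[:,:,::-1])
crop('pics/c6.png','pics/c6b.png',200,220,110,80,7)
```

```text
t 9.68 pos [ 0.4602 -0.2667  0.0879] yaw 5.44 z [-0.002   0.0014 -1.    ] F [ 0.67  0.37 -2.35] open 0.27
tool delta [-0.0011  0.0003  0.0809]
```

View pics/w6.png

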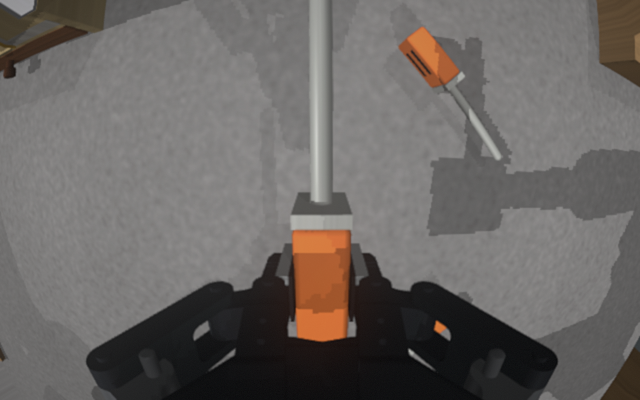

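View pics/s6b.png

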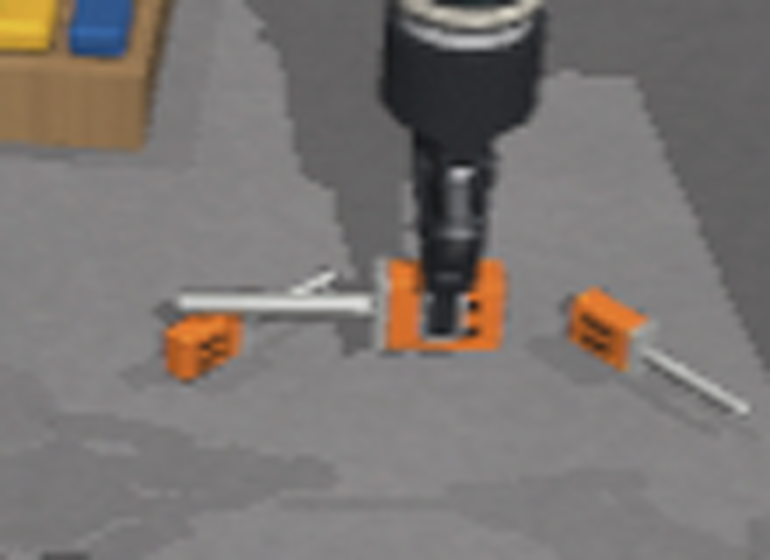

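View pics/c6b.png

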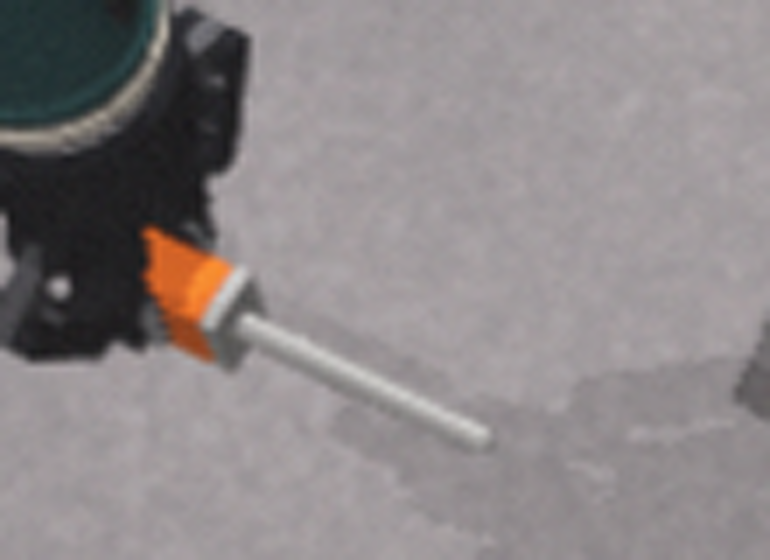

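Run:
```python
from h import *
import pickle
np.set_printoptions(precision=4,suppress=True)
c,s=pickle.load(open('w6.pkl','rb')); q=R.from_quat(s['tool_rot'])
sc=robot.calibration('scene');sd=robot.calibration('side')
for n,a,b in [('tip',(490,442),(177,302)),('base',(240,318),(374,303))]:
    w,e=tri([ray(sc,a[0]/7+200,a[1]/7+220),ray(sd,b[0]/7+300,b[1]/7+100)]); print(n,w,e[0],q.inv().apply(w-s['eef_pos']))
# predicted: pin center tool (x,0,-.0088)
for x in (0,.003,.006):
  for off in ((.032,-.012,-.0288),(.032,.012,-.0288),(-.032,0,-.0288),(.032,0,-.0088)):
    p=s['eef_pos']+q.apply(np.array(off)+[x,0,0]); print(x,off,np.array(proj(c,p,True)).round(1))
  for off in ((.132,0,-.0088),(.032,0,-.0088)):
    p=s['eef_pos']+q.apply(np.array(off)+[x,0,0]); print('  side',((np.array(proj(sd,p))-[300,100])*7).round(0),'scene',((np.array(proj(sc,p))-[200,220])*7).round(0))
```

```text
tip [ 0.5906 -0.2538  0.0929] 0.0022400814428414056 [ 0.131  -0.0006 -0.0052]
base [ 0.4915 -0.263   0.0945] 0.0015636190317805017 [ 0.0314 -0.0008 -0.0067]
0 (0.032, -0.012, -0.0288) [287.6 216.5]
0 (0.032, 0.012, -0.0288) [350.  216.5]
0 (-0.032, 0, -0.0288) [319.3 345.5]
0 (0.032, 0, -0.0088) [319.1 203. ]
  side [171. 297.] scene [485. 439.]
  side [370. 300.] scene [235. 316.]
0.003 (0.032, -0.012, -0.0288) [287.3 209. ]
0.003 (0.032, 0.012, -0.0288) [350.2 209. ]
0.003 (-0.032, 0, -0.0288) [319.3 340.8]
0.003 (0.032, 0, -0.0088) [319.1 196.4]
  side [165. 297.] scene [492. 442.]
  side [364. 300.] scene [242. 320.]
0.006 (0.032, -0.012, -0.0288) [287.1 201.4]
0.006 (0.032, 0.012, -0.0288) [350.4 201.4]
0.006 (-0.032, 0, -0.0288) [319.3 336. ]
0.006 (0.032, 0, -0.0088) [319.1 189.8]
  side [159. 297.] scene [500. 446.]
  side [358. 300.] scene [250. 324.]
```

>>> step_arm(series="-0.015 -0.058 0.008 0 0 0 0.015; 0 -0.058 0.008 0 0 0 0.015; 0 -0.058 0.008 0 0 0 0.015; 0 -0.058 0.008 0 0 0 0.015; 0 -0.058 0.008 0 0 0 0.015; 0.015 -0.003 0 0 0 0 0.015; 0 0 0 0 0 0 0.015; 0 0 0 0 0 0 0.015")

```text
time: 10.82
eef_pos: [0.4337, 0.0234, 0.0492]
tool_rot: [0.999, 0.046, -0.0, 0.0]
contact_force: [0.3, -0.7, -1.9]
opening: 0.263
```

```bash
cat >> h.py <<'E'
def till(s=None,tip=(.131,.0005,-.0085)):
    s=s or robot.sense(); q=R.from_quat(s['tool_rot']); w=s['eef_pos']+q.apply(tip)
    a=np.radians(5.3); o=np.array([.5946,.0696,0]); M=np.array([[np.cos(a),-np.sin(a),0],[np.sin(a),np.cos(a),0],[0,0,1]])
    X=q.as_matrix()
    print('t',round(s['time'],2),'tip till mm',((w-o)@M*1e3).round(1),'F till',(s['contact_force']@M).round(1),'yaw',round(np.degrees(np.arctan2(X[1,0],X[0,0])),2),'pitch',round(np.degrees(X[2,0]),2),'opn',round(s['opening'],3))
E
python3 - <<'E'
from h import *
import pickle
till(); go([.4471,.0258,.0465])
c=robot.calibration('wrist');pickle.dump((c,robot.sense()),open('w7.pkl','wb'))
f=robot.grab_frame('wrist')
cv2.imwrite('pics/w7.png',f[:,:,::-1])
E
```

```text
t 10.82 tip till mm [-33.5 -31.6  57.6] F till [ 0.2 -0.7 -1.9] yaw 5.3 pitch -0.04 opn 0.263
t 10.82 pos [0.4337 0.0234 0.0492] yaw 5.3 z [-6.e-04 -5.e-04 -1.e+00] F [ 0.3  -0.71 -1.89] open 0.263
tool delta [ 0.0136 -0.0011  0.0027]
```

View pics/w7.png

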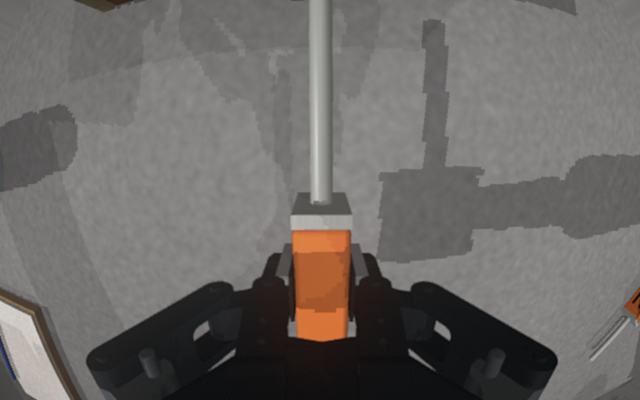

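>>> step_arm(series="0.008 -0.002 0.0025 0 0 0 0.015; 0.008 0 0 0 0 0 0.015; 0.008 0 0 0 0 0 0.015; 0.008 0 0 0 0 0 0.015; 0.008 0 0 0 0 0 0.015; 0 0 0 0 0 0 0.015")

```text
time: 11.62
eef_pos: [0.4739, 0.0303, 0.0469]
tool_rot: [0.999, 0.047, 0.0, 0.0]
contact_force: [-0.0, 0.8, -1.6]
opening: 0.267
```

```bash
python3 -c "
from h import *
till()
cv2.imwrite('pics/s8.png',robot.grab_frame('side')[:,:,::-1]);cv2.imwrite('pics/c8.png',robot.grab_frame('scene')[:,:,::-1])
crop('pics/s8.png','pics/s8b.png',260,160,130,100,6);crop('pics/c8.png','pics/c8b.png',250,140,130,100,6)"
```

```text
t 11.62 tip till mm [  7.2 -28.3  55.4] F till [ 0.1  0.8 -1.6] yaw 5.39 pitch 0.01 opn 0.267
```

View pics/s8b.png

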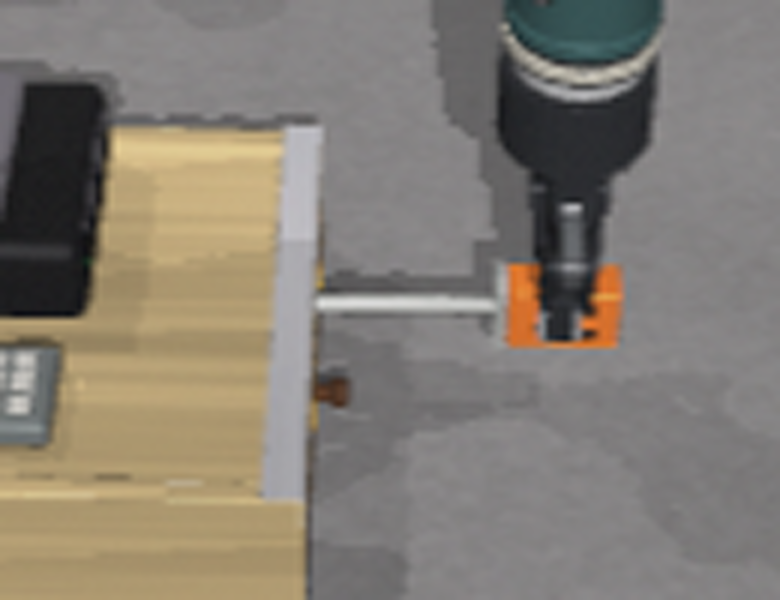

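View pics/c8b.png

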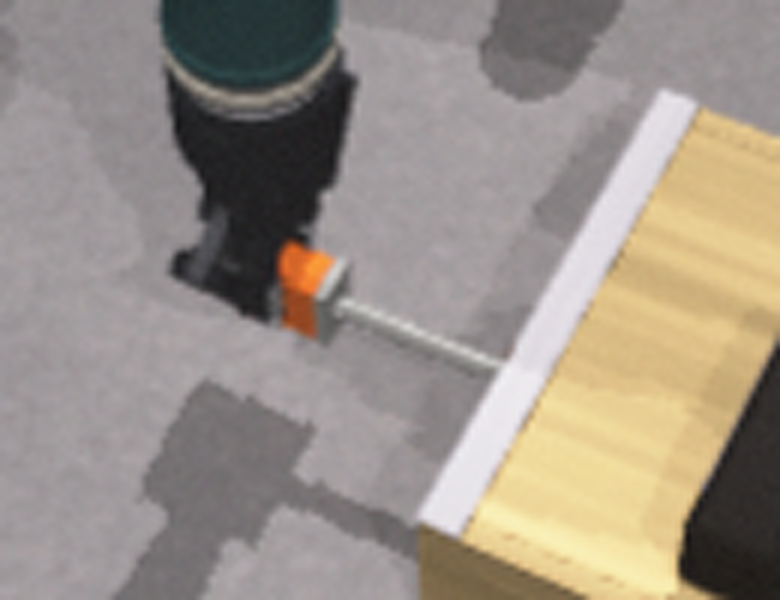

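The pin's nose is entering the slot freely (side view: shaft vanishes under the deck at (318,300)); no contact force. Advance toward the plate.

>>> step_arm(series="0.01 0 0 0 0 0 0.015; 0.01 0 0 0 0 0 0.015; 0.01 0 0 0 0 0 0.015; 0.01 0 0 0 0 0 0.015; 0.008 0 0 0 0 0 0.015; 0 0 0 0 0 0 0.015")

```text
time: 12.48
eef_pos: [0.5216, 0.0348, 0.0468]
tool_rot: [0.999, 0.047, 0.0, 0.0]
contact_force: [0.1, 0.6, -1.3]
opening: 0.269
```

```bash
python3 -c "
from h import *
till()"
```

```text
t 12.47 tip till mm [ 55.1 -28.2  55.3] F till [ 0.2  0.5 -1.3] yaw 5.38 pitch 0.0 opn 0.269
```

>>> step_arm(series="0.003 0 0 0 0 0 0.015; 0.003 0 0 0 0 0 0.015; 0.003 0 0 0 0 0 0.015; 0.002 0 0 0 0 0 0.015; 0 0 0 0 0 0 0.015")

```text
time: 13.1
eef_pos: [0.5316, 0.0357, 0.0467]
tool_rot: [0.999, 0.047, -0.001, 0.0]
contact_force: [-2.2, -0.0, -0.7]
opening: 0.269
```

```bash
python3 -c "
from h import *
till()"
```

```text
t 13.1 tip till mm [ 65.1 -28.2  55. ] F till [-2.2  0.2 -0.7] yaw 5.38 pitch -0.07 opn 0.269
```

>>> step_arm(series="0.002 0 0 0 0 0 0.015; 0 -0.0015 0 0 0 0 0.015; 0 -0.0015 0 0 0 0 0.015; 0 -0.0015 0 0 0 0 0.015")

```text
time: 13.6
eef_pos: [0.5326, 0.0399, 0.0462]
tool_rot: [0.999, 0.047, -0.001, 0.001]
contact_force: [-4.3, -2.1, -1.5]
opening: 0.271
```

```bash
python3 -c "
from h import *
till()"
```

```text
t 13.6 tip till mm [ 66.5 -24.3  54.4] F till [-4.5 -1.7 -1.5] yaw 5.33 pitch -0.14 opn 0.271
```

>>> step_arm(series="0 -0.0015 0 0 0 0 0.015; 0 -0.0015 0 0 0 0 0.015; 0 -0.0015 0 0 0 0 0.015")

```text
time: 13.98
eef_pos: [0.5322, 0.0445, 0.0462]
tool_rot: [0.999, 0.047, -0.001, 0.0]
contact_force: [-4.2, -3.4, -1.9]
opening: 0.27
```

```bash
python3 -c "
from h import *
till()"
```

```text
t 13.97 tip till mm [ 66.5 -19.6  54.3] F till [-4.5 -3.  -1.9] yaw 5.35 pitch -0.14 opn 0.27
```

>>> step_arm(series="0 -0.0015 -0.0006 0 0 0 0.015; 0 -0.0015 0 0 0 0 0.015; 0 -0.0015 0 0 0 0 0.015")

```text
time: 14.35
eef_pos: [0.5319, 0.0491, 0.0468]
tool_rot: [0.999, 0.047, -0.001, 0.0]
contact_force: [-4.4, -3.2, -2.1]
opening: 0.267
```

```bash
python3 -c "
from h import *
till()"
```

```text
t 14.35 tip till mm [ 66.7 -15.   55.1] F till [-4.6 -2.8 -2.1] yaw 5.35 pitch -0.12 opn 0.267
```

>>> step_arm(series="0 -0.0015 0 0 0 0 0.015; 0 -0.0015 0 0 0 0 0.015; 0 -0.0015 0 0 0 0 0.015")

```text
time: 14.72
eef_pos: [0.5315, 0.0536, 0.0469]
tool_rot: [0.999, 0.047, -0.001, 0.0]
contact_force: [-4.7, -2.7, -1.5]
opening: 0.267
```

```bash
python3 -c "
from h import *
till()"
```

```text
t 14.72 tip till mm [ 66.7 -10.5  55.1] F till [-5.  -2.3 -1.5] yaw 5.35 pitch -0.12 opn 0.267
```

>>> step_arm(series="0 -0.0015 0 0 0 0 0.015; 0 -0.0015 0 0 0 0 0.015; 0 -0.0015 0 0 0 0 0.015")

```text
time: 15.1
eef_pos: [0.5311, 0.0581, 0.0469]
tool_rot: [0.999, 0.047, -0.001, 0.0]
contact_force: [-5.1, -2.9, -1.6]
opening: 0.268
```

```bash
python3 -c "
from h import *
till()"
```

```text
t 15.1 tip till mm [66.7 -6.  55.1] F till [-5.3 -2.4 -1.6] yaw 5.35 pitch -0.12 opn 0.268
```

>>> step_arm(series="0 -0.0015 0 0 0 0 0.015; 0 -0.0015 0 0 0 0 0.015; 0 -0.0015 0 0 0 0 0.015")

```text
time: 15.48
eef_pos: [0.5306, 0.0626, 0.0469]
tool_rot: [0.999, 0.047, -0.001, 0.0]
contact_force: [-4.7, -2.7, -2.4]
opening: 0.272
```

```bash
python3 -c "
from h import *
till()"
```

```text
t 15.47 tip till mm [66.6 -1.5 55.1] F till [-4.9 -2.3 -2.4] yaw 5.35 pitch -0.12 opn 0.272
```

>>> step_arm(series="0 -0.0015 0 0 0 0 0.015; 0 -0.0015 0 0 0 0 0.015; 0 -0.0015 0 0 0 0 0.015")

```text
time: 15.85
eef_pos: [0.5302, 0.0671, 0.0469]
tool_rot: [0.999, 0.047, -0.001, 0.0]
contact_force: [-5.7, -2.4, -1.9]
opening: 0.269
```

```bash
python3 -c "
from h import *
till()"
```

```text
t 15.85 tip till mm [66.6  3.  55.1] F till [-5.9 -1.8 -1.9] yaw 5.35 pitch -0.12 opn 0.269
```

>>> step_arm(series="0 -0.0015 0 0 0 0 0.015; 0 -0.0015 0 0 0 0 0.015; 0 -0.0015 0 0 0 0 0.015")

```text
time: 16.23
eef_pos: [0.5297, 0.0715, 0.0469]
tool_rot: [0.999, 0.047, -0.001, 0.0]
contact_force: [-4.8, -3.3, -1.7]
opening: 0.269
```

```bash
python3 -c "
from h import *
till()"
```

```text
t 16.23 tip till mm [66.6  7.5 55.1] F till [-5.1 -2.9 -1.7] yaw 5.35 pitch -0.13 opn 0.269
```

>>> step_arm(series="0 -0.0015 0 0 0 0 0.015; 0 -0.0015 0 0 0 0 0.015; 0 -0.0015 0 0 0 0 0.015")

```text
time: 16.6
eef_pos: [0.5293, 0.076, 0.0469]
tool_rot: [0.999, 0.047, -0.001, 0.0]
contact_force: [-4.9, -2.6, -1.2]
opening: 0.269
```

```bash
python3 -c "
from h import *
till()"
```

```text
t 16.6 tip till mm [66.6 12.1 55.1] F till [-5.1 -2.1 -1.2] yaw 5.35 pitch -0.12 opn 0.269
```

>>> step_arm(series="0 -0.0015 0 0 0 0 0.015; 0 -0.0015 0 0 0 0 0.015; 0 -0.0015 0 0 0 0 0.015")

```text
time: 16.98
eef_pos: [0.5289, 0.0805, 0.0469]
tool_rot: [0.999, 0.047, -0.001, 0.0]
contact_force: [-4.2, -3.6, -1.0]
opening: 0.27
```

```bash
python3 -c "
from h import *
till()"
```

```text
t 16.98 tip till mm [66.6 16.6 55.1] F till [-4.5 -3.2 -1. ] yaw 5.35 pitch -0.12 opn 0.27
```

>>> step_arm(series="0 -0.0015 0 0 0 0 0.015; 0 -0.0015 0 0 0 0 0.015; 0 -0.0015 0 0 0 0 0.015")

```text
time: 17.35
eef_pos: [0.5295, 0.0864, 0.0473]
tool_rot: [0.999, 0.047, 0.0, -0.001]
contact_force: [-1.7, 2.6, -2.2]
opening: 0.272
```

```bash
python3 -c "
from h import *
till()"
```

```text
t 17.35 tip till mm [67.7 22.5 55.9] F till [-1.5  2.7 -2.2] yaw 5.44 pitch 0.04 opn 0.272
```

>>> step_arm(series="0 -0.0015 0 0 0 0 0.015; 0 -0.0015 0 0 0 0 0.015; 0 -0.0015 0 0 0 0 0.015")

```text
time: 17.73
eef_pos: [0.5296, 0.0896, 0.0479]
tool_rot: [0.999, 0.047, 0.001, 0.0]
contact_force: [-0.3, -0.6, -2.5]
opening: 0.27
```

```bash
python3 -c "
from h import *
till()"
```

```text
t 17.73 tip till mm [68.1 25.6 56.6] F till [-0.4 -0.5 -2.5] yaw 5.36 pitch 0.09 opn 0.27
```

>>> step_arm(series="0.002 0 0.0008 0 0 0 0.015; 0.002 0 0 0 0 0 0.015; 0 0 0 0 0 0 0.015")

```text
time: 18.1
eef_pos: [0.5331, 0.09, 0.0466]
tool_rot: [0.999, 0.047, 0.0, 0.0]
contact_force: [0.2, -0.6, -1.3]
opening: 0.272
```

```bash
python3 -c "
from h import *
till()"
```

```text
t 18.1 tip till mm [71.6 25.6 55.1] F till [ 0.2 -0.6 -1.3] yaw 5.37 pitch 0.01 opn 0.272
```

>>> step_arm(series="0.004 0 0 0 0 0 0.015; 0.004 0 0 0 0 0 0.015; 0.004 0 0 0 0 0 0.015; 0 0 0 0 0 0 0.015")

```text
time: 18.6
eef_pos: [0.5452, 0.0912, 0.0466]
tool_rot: [0.999, 0.047, 0.0, 0.0]
contact_force: [0.3, 0.0, -2.6]
opening: 0.269
```

```bash
python3 -c "
from h import *
till()"
```

```text
t 18.6 tip till mm [83.8 25.8 55.1] F till [ 0.3  0.  -2.6] yaw 5.38 pitch 0.01 opn 0.269
```

>>> step_arm(series="0.004 0 0 0 0 0 0.015; 0.004 0 0 0 0 0 0.015; 0 0 0 0 0 0 0.015")

```text
time: 18.98
eef_pos: [0.5531, 0.092, 0.0466]
tool_rot: [0.999, 0.047, 0.0, 0.0]
contact_force: [0.8, 0.3, -1.5]
opening: 0.27
```

```bash
python3 -c "
from h import *
till()"
```

```text
t 18.98 tip till mm [91.8 25.8 55.1] F till [ 0.9  0.3 -1.5] yaw 5.38 pitch 0.01 opn 0.27
```

>>> step_arm(series="0.003 0 0 0 0 0 0.015; 0.002 0 0 0 0 0 0.015; 0.001 0 0 0 0 0 0.015; 0 0 0 0 0 0 0.015")

```text
time: 19.48
eef_pos: [0.5588, 0.0926, 0.0466]
tool_rot: [0.999, 0.047, -0.0, 0.0]
contact_force: [0.2, 0.7, -1.1]
opening: 0.271
```

>>> step_arm(series="0.001 0 0 0 0 0 0.015; 0.001 0 0 0 0 0 0.015; 0 0 0 0 0 0 0.015")

```text
time: 19.85
eef_pos: [0.5599, 0.0926, 0.0464]
tool_rot: [0.999, 0.047, -0.001, 0.0]
contact_force: [-3.6, -0.4, -0.9]
opening: 0.267
```

```bash
python3 -c "
from h import *
till()"
```

```text
t 19.85 tip till mm [98.6 25.8 54.6] F till [-3.6 -0.  -0.9] yaw 5.38 pitch -0.12 opn 0.267
```

>>> step_arm(series="0 0 0.001 0 0 0 0.015; 0 0 0.001 0 0 0 0.015; 0 0 0.0005 0 0 0 0.015; 0 0 0 0 0 0 0.015")

```text
time: 20.35
eef_pos: [0.56, 0.0926, 0.0438]
tool_rot: [0.999, 0.047, -0.001, 0.0]
contact_force: [-5.7, -0.7, 0.7]
opening: 0.267
```

```bash
python3 -c "
from h import *
till()"
```

```text
t 20.35 tip till mm [98.7 25.8 52.1] F till [-5.7 -0.2  0.7] yaw 5.38 pitch -0.1 opn 0.267
```

>>> step_arm(series="0 0 0 0 0 0 0.026; 0 0 0 0 0 0 0.03; 0 0 0 0 0 0 0.045; 0 0 0 0 0 0 0.06; 0 0 0 0 0 0 0.06", grip_force=20)

```text
time: 20.98
eef_pos: [0.5609, 0.0928, 0.0442]
tool_rot: [0.999, 0.047, 0.0, 0.0]
contact_force: [-0.7, -0.0, 0.1]
opening: 0.705
```

```bash
python3 -c "
from h import *
till()
cv2.imwrite('pics/s9.png',robot.grab_frame('side')[:,:,::-1]);cv2.imwrite('pics/w9.png',robot.grab_frame('wrist')[:,:,::-1])
crop('pics/s9.png','pics/s9b.png',260,160,130,100,6)"
```

```text
t 20.98 tip till mm [99.6 25.9 52.7] F till [-0.7  0.1  0.1] yaw 5.38 pitch 0.02 opn 0.705
```

View pics/s9b.png

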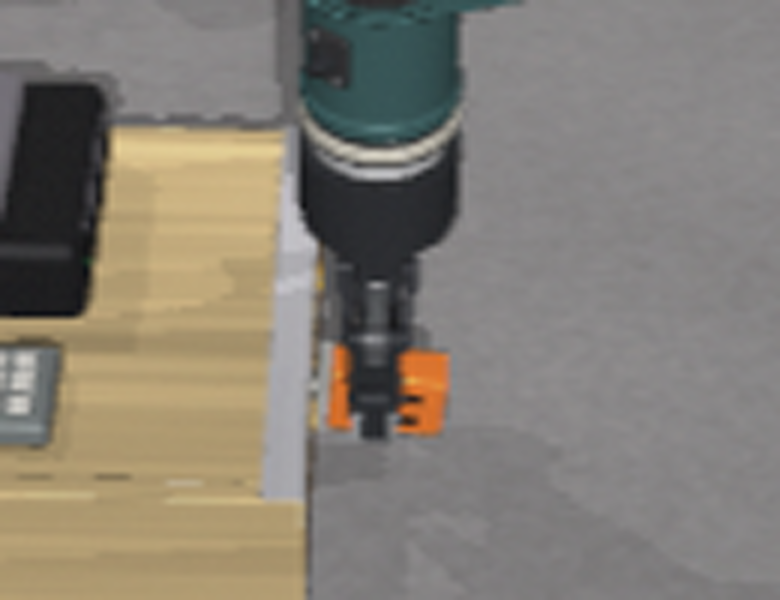

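View pics/w9.png

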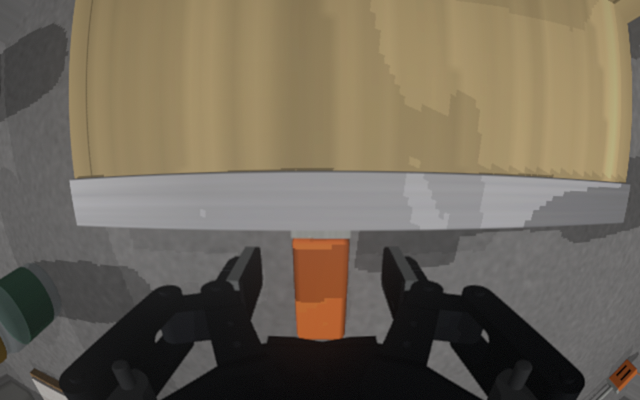

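>>> step_arm(series="0 0 -0.02 0 0 0 0.06; 0 0 -0.04 0 0 0 0.06; -0.02 0 -0.05 0 0 0 0.06; -0.05 0 0 0 0 0 0.06; -0.05 0 0 0 0 0 0.06; 0 0 0 0 0 0 0.06; 0 0 0 0 0 0 0.06")

```text
time: 21.95
eef_pos: [0.4419, 0.0815, 0.1546]
tool_rot: [0.999, 0.047, 0.001, 0.0]
contact_force: [0.3, -0.5, 0.4]
opening: 0.704
```

```bash
python3 -c "
from h import *
import pickle
till()
c=robot.calibration('wrist');pickle.dump(c,open('w10.pkl','wb'))
cv2.imwrite('pics/w10.png',robot.grab_frame('wrist')[:,:,::-1])
cv2.imwrite('pics/s10.png',robot.grab_frame('side')[:,:,::-1])
crop('pics/w10.png','pics/w10b.png',200,40,200,130,4)
crop('pics/s10.png','pics/s10b.png',260,160,130,100,6)"
```

```text
t 21.95 tip till mm [-20.   25.7 163.4] F till [ 0.2 -0.5  0.4] yaw 5.38 pitch 0.11 opn 0.704
```

View pics/w10b.png

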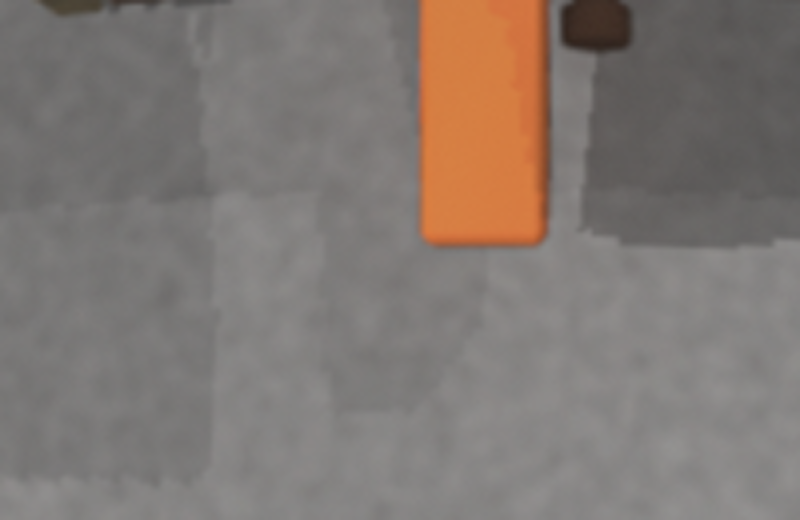

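View pics/s10b.png

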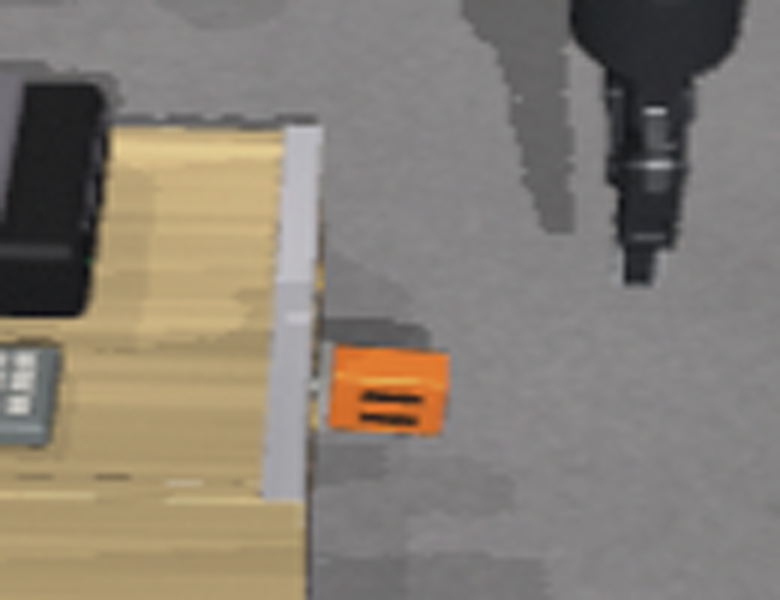

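Run:
```python
from h import *
import pickle
sd=robot.calibration('side');c=pickle.load(open('w10.pkl','rb'))
a=np.radians(5.3);M=np.array([[np.cos(a),-np.sin(a),0],[np.sin(a),np.cos(a),0],[0,0,1]])
T=lambda x,y,z:np.array([.5946,.0696,0])+M@np.array([x,y,z])
for tx in(.1,.092,.085):
  for y in(.014,.038):
   for z in(.073,.033):
    print(tx,y,z,'side back',((np.array(proj(sd,T(tx-.164,y,z)))-[260,160])*6).round(),'front',((np.array(proj(sd,T(tx-.1,y,z)))-[260,160])*6).round(),'wrist back',((np.array(proj(c,T(tx-.164,y,z),True))-[200,40])*4).round())
print('deck edge',((np.array(proj(sd,T(0,.026,.088)))-[260,160])*6).round(),((np.array(proj(sd,T(0,.13,.088)))-[260,160])*6).round(),((np.array(proj(sd,T(0,-.13,.088)))-[260,160])*6).round())
```

```text
0.1 0.014 0.073 side back [438. 336.] front [310. 333.] wrist back [548. 222.]
0.1 0.014 0.033 side back [436. 391.] front [310. 388.] wrist back [539. 239.]
0.1 0.038 0.073 side back [438. 371.] front [308. 368.] wrist back [413. 222.]
0.1 0.038 0.033 side back [436. 426.] front [309. 423.] wrist back [424. 239.]
0.092 0.014 0.073 side back [454. 336.] front [326. 334.] wrist back [548. 266.]
0.092 0.014 0.033 side back [452. 391.] front [326. 388.] wrist back [539. 276.]
0.092 0.038 0.073 side back [454. 371.] front [324. 369.] wrist back [413. 267.]
0.092 0.038 0.033 side back [452. 426.] front [324. 423.] wrist back [424. 276.]
0.085 0.014 0.073 side back [468. 337.] front [340. 334.] wrist back [548. 305.]
0.085 0.014 0.033 side back [465. 391.] front [340. 389.] wrist back [539. 309.]
0.085 0.038 0.073 side back [468. 372.] front [338. 369.] wrist back [413. 305.]
0.085 0.038 0.033 side back [466. 426.] front [338. 424.] wrist back [424. 309.]
deck edge [308. 330.] [300. 491.] [319. 120.]
```

>>> step_arm(series="0.01 0 0.05 0 0 0 0; 0.01 0 0.05 0 0 0 0; 0.02 0 0.007 0 0 0 0; 0.01 0 0 0 0 0 0; 0.006 0 0 0 0 0 0; 0 0 0 0 0 0 0; 0 0 0 0 0 0 0")

```text
time: 22.92
eef_pos: [0.4972, 0.0867, 0.0478]
tool_rot: [0.999, 0.047, 0.001, 0.0]
contact_force: [0.9, -0.5, -0.0]
opening: 0.003
```

```bash
python3 -c "
from h import *
till(tip=(0,0,0))"
```

```text
t 22.93 tip till mm [-95.4  26.1  47.8] F till [ 0.9 -0.5 -0. ] yaw 5.38 pitch 0.06 opn 0.003
```

>>> step_arm(series="0.005 0 0 0 0 0 0; 0.004 0 0 0 0 0 0; 0.003 0 0 0 0 0 0; 0.002 0 0 0 0 0 0; 0 0 0 0 0 0 0")

```text
time: 23.55
eef_pos: [0.5111, 0.088, 0.047]
tool_rot: [0.999, 0.047, -0.0, 0.0]
contact_force: [0.2, -0.1, -0.4]
opening: -0.001
```

>>> step_arm(series="0.002 0 0 0 0 0 0; 0.001 0 0 0 0 0 0; 0 0 0 0 0 0 0")

```text
time: 23.92
eef_pos: [0.514, 0.0883, 0.0471]
tool_rot: [0.999, 0.047, 0.0, 0.0]
contact_force: [0.3, 0.3, 0.5]
opening: -0.001
```

>>> step_arm(series="0.001 0 0 0 0 0 0; 0.001 0 0 0 0 0 0; 0 0 0 0 0 0 0")

```text
time: 24.3
eef_pos: [0.5153, 0.0885, 0.0469]
tool_rot: [0.999, 0.047, -0.001, 0.0]
contact_force: [-2.7, -0.0, 1.6]
opening: 0.002
```

```bash
python3 -c "
from h import *
till(tip=(0,0,0))"
```

```text
t 24.3 tip till mm [-77.2  26.1  46.9] F till [-2.7  0.2  1.6] yaw 5.38 pitch -0.1 opn 0.002
```

>>> step_arm(series="0.001 0 0 0 0 0 0; 0.001 0 0 0 0 0 0; 0 0 0 0 0 0 0")

```text
time: 24.68
eef_pos: [0.5156, 0.0885, 0.0468]
tool_rot: [0.999, 0.047, -0.003, 0.0]
contact_force: [-8.7, -1.0, 4.6]
opening: -0.0
```

>>> step_arm(series="0.001 0 0 0 0 0 0; 0.001 0 0 0 0 0 0; 0 0 0 0 0 0 0")

```text
time: 25.05
eef_pos: [0.5157, 0.0885, 0.0466]
tool_rot: [0.999, 0.047, -0.005, 0.0]
contact_force: [-14.8, -2.6, 9.4]
opening: 0.001
```

```bash
python3 -c "
from h import *
till(tip=(0,0,0))"
```

```text
t 25.05 tip till mm [-76.9  26.1  46.6] F till [-14.9  -1.2   9.4] yaw 5.39 pitch -0.6 opn 0.001
```

>>> step_arm(series="-0.01 0 0 0 0 0 0; -0.03 0 0 0 0 0 0; -0.03 0 -0.04 0 0 0 0; 0 0 -0.04 0 0 0 0; 0 0 0 0 0 0 0; 0 0 0 0 0 0 0; 0 0 0 0 0 0 0")

```text
time: 25.92
eef_pos: [0.4496, 0.0823, 0.1256]
tool_rot: [0.999, 0.047, -0.001, 0.0]
contact_force: [0.5, 0.7, 0.2]
opening: -0.001
```

```bash
python3 -c "
from h import *
till(tip=(0,0,0))
cv2.imwrite('pics/s11.png',robot.grab_frame('side')[:,:,::-1])
cv2.imwrite('pics/c11.png',robot.grab_frame('scene')[:,:,::-1])
crop('pics/s11.png','pics/s11b.png',260,160,130,100,6)"
```

```text
t 25.93 tip till mm [-143.2   26.   125.6] F till [0.5 0.6 0.2] yaw 5.38 pitch -0.13 opn -0.001
```

View pics/s11b.png

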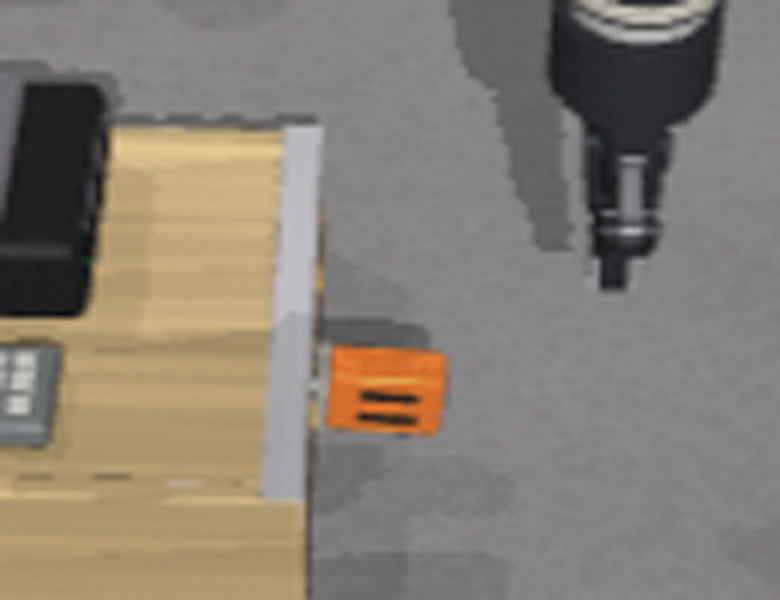

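View pics/c11.png

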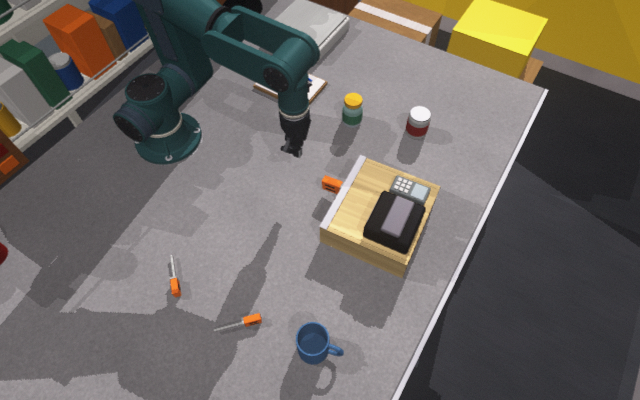

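```bash
python3 -c "
from h import *
print(robot.hand_in())"
```

```text
the job is handed in; nothing more can be done
None
```

I pushed the drawer shut, then drove the pin fully home and let go. The job is handed in, with the clock at about 26 s of the 72 s allowed. No verdict comes back, so the points below are my own checks.

- **Drawer:** My first push, on the panel, stopped about 4 mm short, and the fingers were probably touching the stand's edge. I finished it on the knob until it met a hard stop at about 17 N, and the side view showed it shut.
- **Finding the hole:** I swept the nose along the plate at about 5 N. It dropped in at about 22–26 mm to the left of the middle (y ≈ +0.025 m).
- **Pushing home:** The pin slid in freely until the handle met the front at about 4 N.
- **Seating check:** After letting go, I pushed the handle once more with the shut fingers, up to about 15 N, and it did not move further. That is under the 30 N limit.
- **Final views:**
  - The nose is about 96–98 mm behind the front, and the drawer is shut.
  - The tin, jar and mug look undisturbed, and the arm is clear of everything.
- **What disagreed:** The released pin sags slightly at the handle end, by roughly 0.05–0.1 rad. The handle's lower front edge touches the stand, and about 2 mm of gap shows at the top. This is within the allowed 0.2 rad and 8 mm.

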